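# Wedge the rocking photometer level

### The arm

A 6-joint arm with a two-finger parallel gripper is mounted at the origin on the work surface. World frame = base frame: x ahead of the robot, y to its left, z up, the work surface at z = 0. Lengths are in mm, angles in rad, forces in N, time in s.
With the tool pointing down it reaches from about 325 to 850 mm from the base axis. Payload 15.5 kg.
Tool frame: the origin (TCP) lies at the very end of the fingers, on their centre line; the grasp point (between the pads) lies behind it (bot.pinch_z is the z of the grasp point in the tool frame, in mm); z points along the fingers, y is the line along which they close (so a half turn about z gives the same grasp; the last joint's range is limited). The gripper opens to 91 mm and grips with 3 to 60 N. Pads are 32 mm wide; open, the fingers measure 118 mm over their backs; the gripper's body (76 mm by 178 mm) begins 60 mm behind the grasp point.
Start: joints at [1.058, 0.494, 1.345, -0, 1.302, -0.096], TCP at [253.59, 571.243, 213.915] pointing down, gripper open.
Joint ranges: [-2.91, 2.91], [-0.82, 2.16], [0.22, 2.67], [-1.22, 4.37], [0.12, 2.79], [-3.08, 3.08]. Speed limits (rad/s): [1.89, 1.89, 2.57, 3.01, 3.01, 3.01].

### API

Orientations are given as a 3x3 rotation matrix whose columns are the frame's x, y, z axes.
In Python, from rig import monitor, capture, get_calibration, sign_off, bot gives the robot as it stands. The module is installed in compiled form; this text tells all that it offers.
- The arm moves only by the tool play_rows, never from a script. Its argument "increments" is one flat list of numbers, 4 for each row, row after row: the shift along the world's x, y, z in m, then the turn about the world's z in degrees. A call has 1 to 10 rows; each row shifts and turns the commanded pose from where the row before left it; what a row does not reach is not made up. A row lasts 1/10 s, in which the tool goes at most 50 mm and 8.59 degrees, less where a joint would pass 70% of its speed; a pose out of reach is approached as far as the arm can. A call is refused whole if a number of a shift passes 0.05 or a number of a turn 8.59, either way. A call with a gripper value outside its range is refused whole. "fingers" is the finger opening in m, from 0 to 0.0912, set as the call begins (left out, the last holds). The fingers move at their own pace and stop on an object; "force" is the grip in N (left out, the last holds). Time passes only in rows, so rows that do not move let the fingers close. It gives the time, the measured TCP pose, the force, the opening and the grip force at its end, in the units of the state.
- monitor.get_state(): the state, without advancing time (a new reading comes with each control period).
- capture(name): name is "side" or "top" or "wrist"; returns the picture (420x560x3 uint8, red, green, blue); there is no depth.
- get_calibration(name): a dict with "fx", "fy", "cx", "cy" (pixels), "xyz" and "rotation" of the camera in the world; the wrist camera has in their place "mount" (4x4, takes a point from camera to tool coordinates, whose origin is the TCP and whose axes are the flange's). Camera axes: x right, y up, looking along -z (the intrinsics and any distortion apply to the point x, -y, -z); pixel columns grow to the right and rows downward; lengths in mm; the calibration is good to about 2 mm. A picture is of the moment at which its call begins: read the wrist's pose just before it. get_calibration takes no time and is no camera call.
- sign_off(): hands the job in; it is judged then, once.
The state is a dict: "time": time; "joint_pos": joint angles; "joint_velocities": joint speeds; "joint_efforts": joint torques, N m; "position": TCP position; "tcp_rot": TCP orientation; "ft_force": force on the tool from outside, world axes, zero at the start; "moment": the same for the moment, N m; "finger_gap": finger opening in mm; "grip_force": force on a finger pad.
Only numpy, scipy, OpenCV 4.12 (cv2) and the standard library are available. Lean on these libraries where they do the work, as an engineer would, in place of code of your own. Each camera call takes 0.05 s, during which the arm holds its last target. There are 200 camera calls.

### The job

The photometer on the lab bench rocks because its front-left levelling foot is too short. Without grasping or lifting anything, push the wooden wedge along the bench, thin end first, in under that short foot until the machine stands level and no longer rocks, then leave it there and back away. Push only the wedge: do not push or lift the machine itself, and leave the glassware and the bottle alone.

Things in the scene. Friction and masses are not known exactly. Their poses are not given: they have to be found in the camera images.
- wedge: Loose pale wooden wedge, 90 g, 135 mm long (x), 44 mm wide (y), lying flat; origin at the centre of its underside. Thin end at x = +67.5 mm; from there a ramp 110 mm long rises evenly from 2 to 16 mm thick, then a raised heel 25 mm long, 24 mm high, with a flat upright rear face at x = -67.5 mm. Starts in front of the short foot, off to one side and turned, thin end roughly to the machine.
- short_foot (a point): Lowest point of the short foot: round-ended steel screw, 16 mm thick, under the lug at the machine's front-left corner. Axes are the machine's: x from its front to its back, away from the robot (push the wedge this way), y to its left, z up. It is 12 mm above the bench when level, 5 mm when sagged. The lug is 34 mm wide, reaches 20 mm before the foot, underside 26 mm up (less when sagged).
- case_front (a point): Middle of the lower front edge of the machine's cream case (axes as short_foot), 26 mm above the bench; 20 mm behind and 100 mm right of the short foot. Case 220 mm deep, 240 wide; front half 76 mm high, back half 119. The other front foot is 200 mm right of the short one. A rubber bump (18 mm across) is under the case 70 mm behind and 70 mm right of the short foot: keep the wedge off it.
- photometer (a joint): Rocking angle about the line through the front-right and rear-left feet, which stay put. 0 = level; 0.044 rad (start) = sagged on the short corner, where its weight (3 to 5 N on the foot) returns it unless wedged. The wedge starts to lift the foot with its thin end 25 mm past it; level at about 80 mm past, where the wedge jams. Friction keeps the wedge where it is left.
- flask_a: Conical glass flask, 84 mm wide at the foot and 130 mm high, standing to the right in front of the machine; origin at the centre of its underside. Leave alone.
- flask_b: Smaller conical glass flask, 71 mm wide and 110 mm high, standing to the right in front of the machine; origin at the centre of its underside. Leave alone.
- wash_bottle: White plastic bottle, 60 mm wide and 150 mm high, standing to the left of the wedge; origin at the centre of its underside. Leave alone.
Things that resemble listed ones, but are neither listed nor needed, are in the scene too. What is meant by the wedge is not yellow, and is the larger of those in its own colour.

How it is judged (in metres and radians):
At the end, for the whole second after the job is handed in: The machine is level (rocking angle under 0.008 rad) and at rest, its short foot standing on the ramp of the wedge (within 19 mm of the ramp's centre line, pressing on it with over 1 N), and the wedge lies flat on the bench (tilt under 0.06 rad), at rest (value of joint photometer below 0.008 rad and velocity of joint photometer between -0.01 and 0.01 rad/s and contact force between wedge and photometer above 1 N and x of short_foot in the frame of wedge between -0.0425 and 0.0675 m and y of short_foot in the frame of wedge between -0.019 and 0.019 m and angle between wedge's own z axis and vertical below 0.06 rad and linear speed of wedge below 0.01 m/s); the robot touches nothing.
It fails at once if the wedge is lifted, carried or tipped up (over 10 mm or 0.2 rad) (height (world z) of wedge above 0.01 m or angle between wedge's own z axis and vertical above 0.2 rad).
It fails at once if the robot pushes or lifts the machine (over 5 N) (contact force between any of the fingers, the arm and photometer above 5 N).
It fails at once if a flask or the bottle is shifted by more than 15 mm or tipped (distance of any of flask_a, flask_b, wash_bottle from where it was at the start of the episode above 0.015 m or angle between any of flask_a, flask_b, wash_bottle's own z axis and vertical above 0.25 rad).
It also fails if it takes over 61 s, if anything falls off the work surface, if the arm or the gripper's body presses on something with over 40 N, if the wrist force passes 120 N, or if a joint passes its speed limit or range.

## Working session

There is one attempt and no reset: what is moved stays moved. The work goes in short steps, Python scripts to look and compute and a tool call to move; the robot and the scene stay as the last step left them, time stands still between calls to the robot, and variables do not carry over. Pictures are saved under pics/ and viewed, at most 10 in all, crops included, and the job is handed in when it is done.

Besides the shell and the picture viewer there is one more tool, called after "Call:" by a JSON object that holds its "method" and its "body". play_rows: Moves the arm, as the interface text tells. Its arguments: {"type":"object","properties":{"increments":{"type":"array"},"fingers":{"type":"number"},"force":{"type":"number"}},"required":["increments"]}

```bash
mkdir -p pics; python3 - <<'E'
from rig import *
import cv2
for n in("side","top"):
    im=capture(n); cv2.imwrite(f"pics/{n}0.png",im[:,:,::-1]); c=get_calibration(n); print(n,c)
s=monitor.get_state(); print(s['time'],s['position'],s['tcp_rot'],bot.pinch_z)
E
```

```text
side {'fx': 394.10506655460466, 'fy': 394.10506655460466, 'cx': 271.613237105079, 'cy': 209.85152332435888, 'xyz': array([ 414.8899308 , -818.97437531,  657.60502964]), 'rotation': array([[ 0.98935023,  0.06849456, -0.1284314 ],
       [-0.14389505,  0.59311764, -0.79215256],
       [ 0.02191679,  0.80219696,  0.5966571 ]])}
top {'fx': 467.39497102208304, 'fy': 467.39497102208304, 'cx': 279.14920195017976, 'cy': 206.66705869795265, 'xyz': array([ 380.10036171,  -35.29678468, 1062.09360249]), 'rotation': array([[ 0.0089543 ,  0.98752009, -0.15723834],
       [-0.99991803,  0.01028163,  0.00763013],
       [ 0.00915158,  0.15715713,  0.98753121]])}
0.1 [253.42403641 570.93624656 213.39165938] [[-9.13988694e-01  4.05739258e-01 -5.68197106e-04]
 [ 4.05739638e-01  9.13988166e-01 -9.89082902e-04]
 [ 1.18015668e-04 -1.13455068e-03 -9.99999349e-01]] -18.8
```

View pics/top0.png

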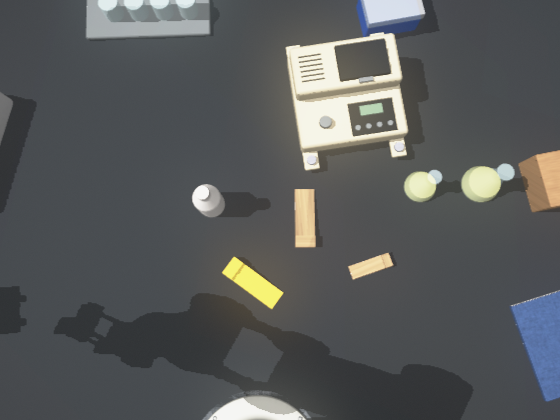

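View pics/side0.png

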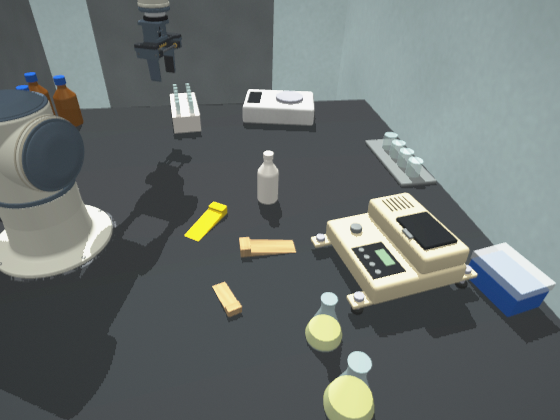

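Candidates in the top view are the pale wedge at (305,218), a smaller pale one at (371,266) and a yellow one at (253,282). I choose (305,218), the larger of the pale ones, with its heel at row ~242. The lug of the short foot is at (311,160). Next is a close crop to check the choice.

```bash
python3 - <<'E'
import cv2
im=cv2.imread("pics/top0.png")[125:260,270:420]
cv2.imwrite("pics/crop.png",cv2.resize(im,None,fx=4.4,fy=4.4,interpolation=cv2.INTER_CUBIC))
E
```

```text
(no output)
```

View pics/crop.png

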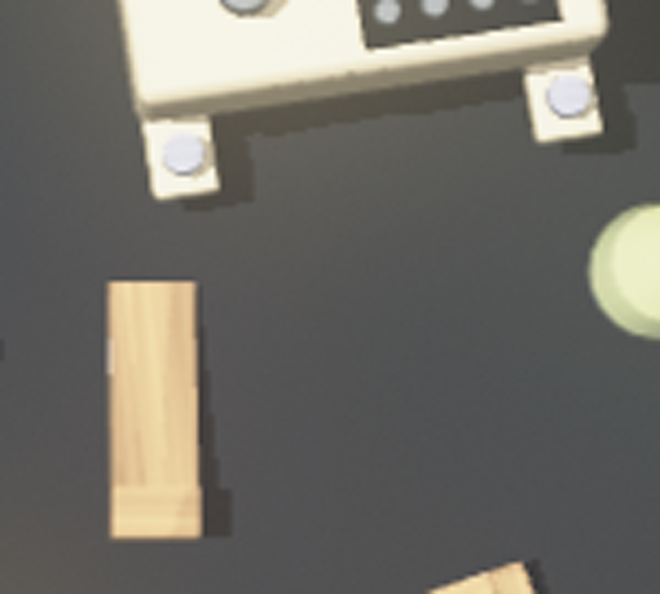

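The crop shows a ramp with a raised heel: thin-end corners at (108,283) and (197,282), heel rear at (111,538) to (202,538). The screw heads are at (184,153) and (569,96).

```bash
cat > h.py <<'E'
from rig import *
import numpy as np, cv2
def ray(n,u,v,z):
    c=get_calibration(n); d=c['rotation']@np.array([(u-c['cx'])/c['fx'],-(v-c['cy'])/c['fy'],-1])
    return c['xyz']+d*(z-c['xyz'][2])/d[2]
def cr(p,z,o=(270,125),k=4.4): return ray('top',o[0]+(p[0]+.5)/k-.5,o[1]+(p[1]+.5)/k-.5,z)
E
python3 - <<'E'
from h import *
np.set_printoptions(precision=1,suppress=True)
W=[cr((108,283),2),cr((197,282),2),cr((111,538),24),cr((202,538),24)]
print(W); a=(W[0]+W[1])/2;b=(W[2]+W[3])/2
print('tip',a,'rear',b,'len',np.linalg.norm((a-b)[:2]),'w',np.linalg.norm(W[0]-W[1]),'yaw',np.degrees(np.arctan2(*(a-b)[[1,0]])))
for z in(30,40,50):
    p,q=cr((184,153),z),cr((569,96),z); d=p-q
    print(z,p,q,np.linalg.norm(d[:2]),'machine yaw',np.degrees(np.arctan2(-d[0],d[1])))
for z in (22,35):
  print('lugfront',z,cr((155,199),z),cr((219,188),z),cr((538,143),z),cr((603,131),z))
print(ray('top',208,200,100),ray('top',420,185,0))
E
```

```text
[array([590.8, -77.8,   2. ]), array([ 591.8, -124.6,    2. ]), array([455.4, -79. ,  24. ]), array([ 455.8, -124.9,   24. ])]
tip [ 591.3 -101.2    2. ] rear [ 455.6 -101.9   24. ] len 135.68999776186246 w 46.79806053713423 yaw 0.3025074933018198
30 [ 654.1 -115.7   30. ] [ 686.9 -316.1   30. ] 203.08730802811112 machine yaw 9.292026826640512
40 [ 651.4 -114.9   40. ] [ 683.9 -313.4   40. ] 201.11958622905237 machine yaw 9.292026826640491
50 [ 648.8 -114.2   50. ] [ 680.9 -310.7   50. ] 199.15186442999365 machine yaw 9.292026826640534
lugfront 22 [ 631.5 -101.2   22. ] [ 637.7 -134.5   22. ] [ 663.7 -301.3   22. ] [ 670.5 -335.5   22. ]
lugfront 35 [ 628.3 -100.4   35. ] [ 634.5 -133.3   35. ] [ 660.1 -298.    35. ] [ 666.9 -331.8   35. ]
[545.8 105.8 100. ] [ 603.6 -370.5    0. ]
```

Call:
{"method": "play_rows", "body": {"increments": [0.018,-0.048,0,-5.68,0.018,-0.048,0,-5.68,0.018,-0.048,0,-5.68,0.018,-0.048,0,-5.68,0.018,-0.048,0,-5.68,0.018,-0.048,0,-5.68,0.018,-0.048,0,-5.68,0.018,-0.048,0,-5.68,0.018,-0.048,0,-5.68,0.018,-0.048,0,-5.68], "fingers": 0.033}}

```text
time: 1.1
position: [429.4, 101.1, 213.9]
tcp_rot: [[-0.157, 0.988, 0.0], [0.988, 0.157, 0.0], [0.0, 0.0, -1.0]]
ft_force: [0.7, 0.7, 1.0]
finger_gap: 32.8
grip_force: 0.0
```

Call:
{"method": "play_rows", "body": {"increments": [0.02,-0.045,0,0,0.02,-0.045,0,0,0.017,-0.046,0,0,0,0,-0.05,0,0,0,-0.05,0,0,0,-0.04,0,0,0,-0.03,0,0,0,-0.01,0,0,0,0,0,0,0,0,0]}}

```text
time: 2.1
position: [486.8, -33.0, 35.0]
tcp_rot: [[-0.161, 0.987, 0.001], [0.987, 0.161, -0.0], [-0.0, 0.001, -1.0]]
ft_force: [0.6, 0.0, 0.4]
finger_gap: 32.9
grip_force: 0.0
```

Call:
{"method": "play_rows", "body": {"increments": [0,0,-0.02,0,0,0,-0.01,0,0,0,0,0,0,0,0,0]}}

```text
time: 2.5
position: [486.4, -33.0, 4.6]
tcp_rot: [[-0.161, 0.987, 0.0], [0.987, 0.161, -0.0], [-0.0, 0.0, -1.0]]
ft_force: [-0.1, 0.2, -1.1]
finger_gap: 33.1
grip_force: 0.0
```

```bash
python3 - <<'E'
from h import *
im=capture('top'); cv2.imwrite("pics/c1.png",cv2.resize(im[125:260,230:400,::-1],None,fx=4.4,fy=4.4,interpolation=cv2.INTER_CUBIC))
print(monitor.get_state()['position'])
E
```

```text
[486.55067753 -32.98692091   4.69916443]
```

View pics/c1.png

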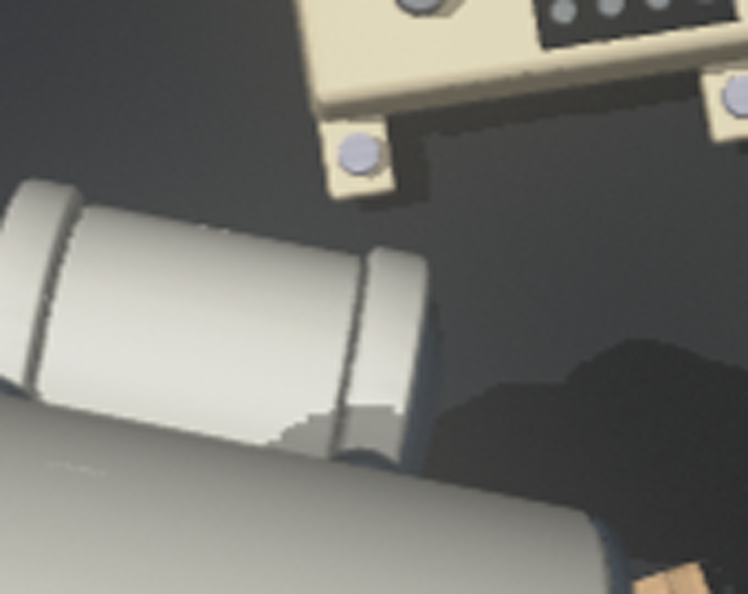

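The arm hides the wedge in this view. The lug is unmoved, so I'll do the side push to (495,-102).

Call:
{"method": "play_rows", "body": {"increments": [0.005,-0.01,0,0,0.004,-0.01,0,0,0,-0.007,0,0,0,-0.007,0,0,0,-0.007,0,0,0,-0.007,0,0,0,-0.007,0,0,0,-0.007,0,0,0,-0.007,0,0,0,0,0,0]}}

```text
time: 3.55
position: [495.3, -102.8, 3.9]
tcp_rot: [[-0.16, 0.987, 0.0], [0.987, 0.16, -0.0], [-0.0, 0.0, -1.0]]
ft_force: [0.6, 0.3, 0.6]
finger_gap: 32.8
grip_force: 0.0
```

Call:
{"method": "play_rows", "body": {"increments": [0,0.02,0,0,0,0.02,0,0,0,0,0.05,0,0,0,0.05,0,-0.03,-0.03,0.03,8.5,-0.03,-0.03,0,8.5,-0.03,-0.03,0,8.5,-0.02,-0.03,0,8.5,-0.02,0,0,8.5,0,0,0,8.5]}}

```text
time: 4.55
position: [373.7, -170.9, 131.2]
tcp_rot: [[-0.843, 0.537, -0.002], [0.537, 0.843, 0.001], [0.002, -0.0, -1.0]]
ft_force: [0.7, 0.7, -0.3]
finger_gap: 33.2
grip_force: 0.0
```

Call:
{"method": "play_rows", "body": {"increments": [0,0,0,8.5,0,0,0,8.5,0,0,0,8.5,0,0,0,8.5,0,0,0,5,0,0,0,0], "fingers": 0.01}}

```text
time: 5.15
position: [376.2, -170.7, 131.4]
tcp_rot: [[-0.994, -0.111, -0.0], [-0.111, 0.994, 0.0], [0.0, 0.0, -1.0]]
ft_force: [0.2, 1.1, -0.9]
finger_gap: 9.8
grip_force: 0.0
```

```bash
python3 - <<'E'
from h import *
im=capture('top'); cv2.imwrite("pics/c2.png",cv2.resize(im[125:260,270:420,::-1],None,fx=4.4,fy=4.4,interpolation=cv2.INTER_CUBIC))
s=monitor.get_state();print(s['position'],s['tcp_rot'],s['joint_pos'])
E
```

```text
[ 376.18798225 -170.76195547  131.35824384] [[-9.94231824e-01 -1.07252393e-01 -6.18214015e-05]
 [-1.07252395e-01  9.94231825e-01  3.30850606e-05]
 [ 5.79163529e-05  3.95247135e-05 -9.99999998e-01]] [-5.70879575e-01  3.25839686e-01  1.94571528e+00 -7.28408993e-06
  8.70107588e-01 -2.24913029e+00]
```

View pics/c2.png

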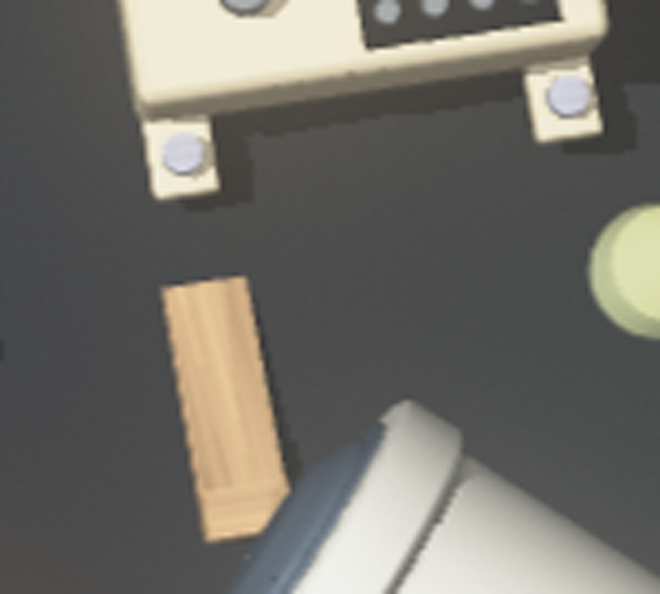

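The wedge is now turned and in line with the foot: thin end at (162,288)–(245,277), heel rear-left corner at (206,542). The machine is unmoved.

```bash
python3 - <<'E'
from h import *
np.set_printoptions(precision=1,suppress=True)
a,b=cr((162,288),2),cr((245,277),2); c=cr((206,542),24)
yl=np.degrees(np.arctan2(*(a-c)[[1,0]])); ye=np.degrees(np.arctan2(-(a-b)[0],(a-b)[1]))
m=(a+b)/2; print(a,b,c,'yaws',yl,ye)
t=np.radians(yl); d=np.array([np.cos(t),np.sin(t)]);n=np.array([-d[1],d[0]])
m2=a[:2]-22*n; print('tip',m2,m[:2],'rear',m2-135*d)
F=np.array([651.7,-114.7]); print('foot in wedge-tip frame',(F-m2)@d,(F-m2)@n)
E
```

```text
[ 588.4 -106.2    2. ] [ 594.8 -149.9    2. ] [ 453.8 -126.9   24. ] yaws 8.74773547519031 8.286261156266391
tip [ 591.7 -127.9] [ 591.6 -128. ] rear [ 458.3 -148.5]
foot in wedge-tip frame 61.278739478891126 3.9608225945042044
```

Call:
{"method": "play_rows", "body": {"increments": [0.02,0.008,0,2.8,0.019,0.008,0,0,0,0,-0.04,0,0,0,-0.04,0,0,0,-0.03,0,0,0,-0.013,0,0,0,0,0,0,0,0,0]}}

```text
time: 6.0
position: [415.3, -154.9, 8.6]
tcp_rot: [[-0.988, -0.156, -0.0], [-0.156, 0.988, 0.0], [0.0, 0.0, -1.0]]
ft_force: [-0.5, -0.9, 0.0]
finger_gap: 9.8
grip_force: 0.0
```

Call:
{"method": "play_rows", "body": {"increments": [0.0085,0.0015,0,0,0.0085,0.0015,0,0,0.0085,0.0015,0,0,0.0085,0.0015,0,0,0.0085,0.0015,0,0,0.0085,0.0015,0,0,0.0085,0.0015,0,0,0.0085,0.0015,0,0,0.0085,0.0015,0,0,0.0085,0.0015,0,0]}}

```text
time: 7.0
position: [500.9, -139.8, 8.3]
tcp_rot: [[-0.987, -0.158, -0.0], [-0.158, 0.987, 0.0], [0.0, 0.0, -1.0]]
ft_force: [-0.4, 0.6, -0.4]
finger_gap: 10.2
grip_force: 0.1
```

```bash
python3 - <<'E'
from h import *
im=capture('top'); cv2.imwrite("pics/c3.png",cv2.resize(im[125:260,270:420,::-1],None,fx=4.4,fy=4.4,interpolation=cv2.INTER_CUBIC))
s=monitor.get_state();print(s['position'],s['ft_force'])
E
```

```text
[ 502.41401587 -139.84098437    8.44397241] [ 1.21925646 -0.29776923  0.65725137]
```

View pics/c3.png

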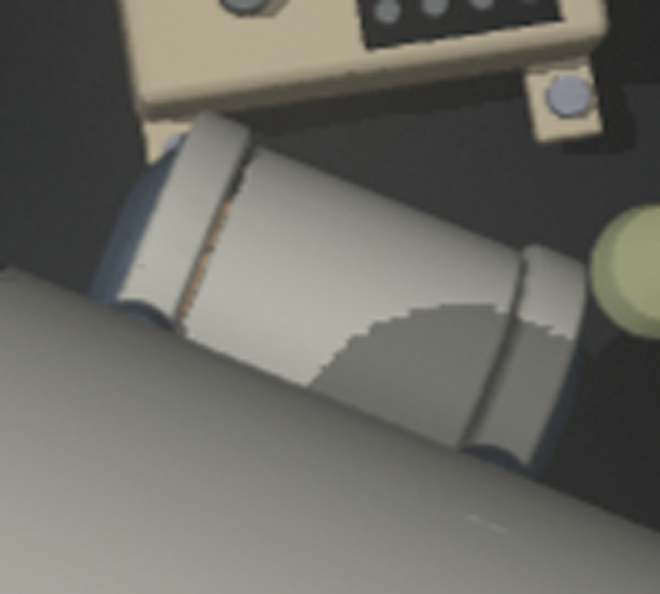

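The arm hides the wedge again, and the wrist link comes near flask_b at (620,270) in this view. I'll check heights in the side view.

```bash
python3 - <<'E'
from h import *
im=capture('side'); cv2.imwrite("pics/s1.png",cv2.resize(im[100:400,180:480,::-1],(600,600),interpolation=cv2.INTER_CUBIC))
E
```

```text
(no output)
```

View pics/s1.png

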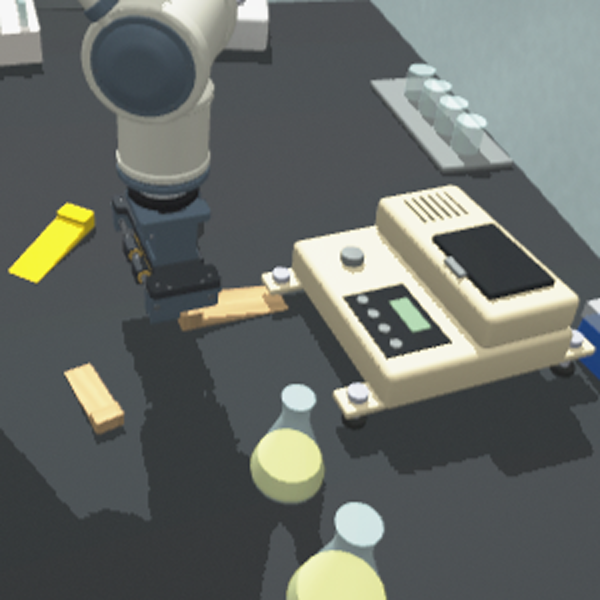

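```bash
python3 - <<'E'
from h import *
np.set_printoptions(precision=1,suppress=True)
f=lambda p,z:ray('side',180+p[0]/2,100+p[1]/2,z)
print('tip R',f((287,306),2),'heel R rear bottom',f((185,329),0),'heel R rear top',f((181,317),24),'tip L?',f((277,289),2),'screw',f((282,273),40))
E
```

```text
tip R [ 656.5 -137.7    2. ] heel R rear bottom [ 527.5 -159.8    0. ] heel R rear top [ 521.6 -163.9   24. ] tip L? [ 651.8 -105.8    2. ] screw [ 651.  -119.6   40. ]
```

Call:
{"method": "play_rows", "body": {"increments": [0.0065,0.001,0,0,0.0065,0.001,0,0,0.0065,0.001,0,0,0.0065,0.001,0,0,0.0065,0.001,0,0,0.0065,0.001,0,0,0.0065,0.001,0,0,0.0065,0.001,0,0,0.0065,0.001,0,0,0.0065,0.001,0,0]}}

```text
time: 8.1
position: [564.0, -129.5, 8.2]
tcp_rot: [[-0.987, -0.158, -0.003], [-0.158, 0.987, 0.001], [0.003, 0.001, -1.0]]
ft_force: [-9.2, -1.7, 6.3]
finger_gap: 10.0
grip_force: 4.7
```

Call:
{"method": "play_rows", "body": {"increments": [0.003,0.0005,0,0,0.003,0.0005,0,0,0.003,0.0005,0,0,0.002,0.0003,0,0,0,0,0,0]}}

```text
time: 8.6
position: [575.9, -127.9, 8.2]
tcp_rot: [[-0.987, -0.158, -0.001], [-0.158, 0.987, 0.0], [0.001, 0.001, -1.0]]
ft_force: [-3.2, -0.8, 0.8]
finger_gap: 10.4
grip_force: 1.8
```

Call:
{"method": "play_rows", "body": {"increments": [0.001,0.0002,0,0,0.001,0.0002,0,0,0,0,0,0]}}

```text
time: 8.9
position: [577.7, -127.5, 8.2]
tcp_rot: [[-0.987, -0.158, -0.001], [-0.158, 0.987, 0.0], [0.001, 0.001, -1.0]]
ft_force: [-5.2, -0.0, 1.3]
finger_gap: 9.9
grip_force: 2.4
```

```bash
python3 - <<'E'
from h import *
im=capture('side'); cv2.imwrite("pics/s2.png",cv2.resize(im[180:310,270:450,::-1],None,fx=4.4,fy=4.4,interpolation=cv2.INTER_CUBIC))
s=monitor.get_state();print(s['position'],s['ft_force'])
E
```

```text
[ 577.69080239 -127.51905874    8.18388251] [-4.44541591  0.32063082  1.98633787]
```

View pics/s2.png

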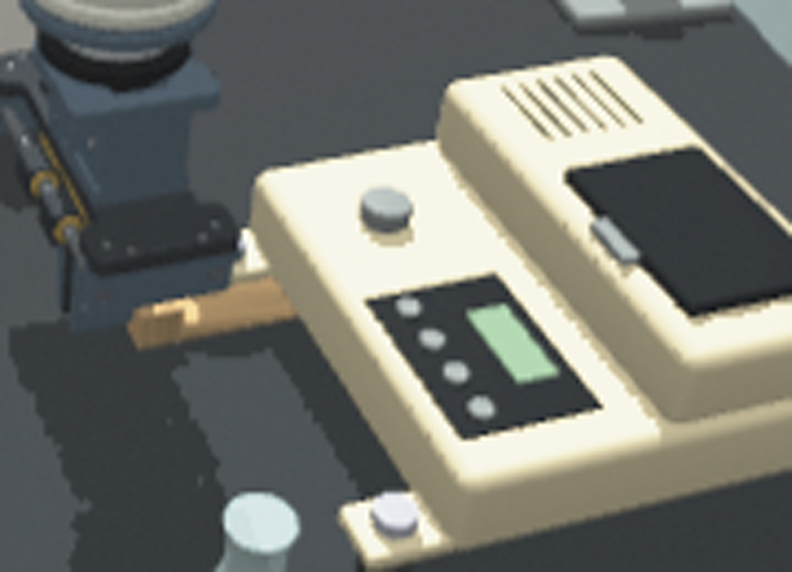

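The wedge is well under the lug, with its heel at (165,325), and the case is clear. I'll push on in 1 mm steps until the force rises.

Call:
{"method": "play_rows", "body": {"increments": [0.001,0.0002,0,0,0.001,0.0002,0,0,0,0,0,0]}}

```text
time: 9.25
position: [579.9, -127.2, 8.2]
tcp_rot: [[-0.987, -0.158, -0.001], [-0.158, 0.987, 0.0], [0.001, 0.0, -1.0]]
ft_force: [-4.4, 0.1, 1.3]
finger_gap: 9.9
grip_force: 2.3
```

Call:
{"method": "play_rows", "body": {"increments": [0.001,0.0002,0,0,0.001,0.0002,0,0,0,0,0,0]}}

```text
time: 9.55
position: [581.7, -126.8, 8.2]
tcp_rot: [[-0.987, -0.158, -0.001], [-0.158, 0.987, 0.0], [0.001, 0.0, -1.0]]
ft_force: [-5.2, -0.8, 1.1]
finger_gap: 10.2
grip_force: 2.8
```

Call:
{"method": "play_rows", "body": {"increments": [0.001,0.0002,0,0,0.001,0.0002,0,0,0,0,0,0]}}

```text
time: 9.85
position: [582.6, -126.4, 8.2]
tcp_rot: [[-0.987, -0.158, -0.003], [-0.158, 0.987, 0.0], [0.003, 0.001, -1.0]]
ft_force: [-12.8, -2.2, 8.1]
finger_gap: 9.8
grip_force: 6.2
```

Call:
{"method": "play_rows", "body": {"increments": [0.001,0.0002,0,0,0.001,0.0002,0,0,0,0,0,0]}}

```text
time: 10.15
position: [583.4, -126.0, 8.1]
tcp_rot: [[-0.987, -0.158, -0.005], [-0.158, 0.987, 0.001], [0.005, 0.001, -1.0]]
ft_force: [-18.6, -4.2, 12.5]
finger_gap: 10.1
grip_force: 9.7
```

The force has jumped, so the wedge is jammed at the level position, as predicted. I'll back away, lift and check.

Call:
{"method": "play_rows", "body": {"increments": [-0.005,-0.001,0,0,-0.015,-0.002,0,0,-0.03,-0.005,0,0,-0.03,-0.005,0,0,-0.02,0,0.03,0,-0.03,0,0.05,0,-0.03,0.03,0.04,0,-0.02,0.04,0.03,0,0,0.04,0,0,0,0,0,0]}}

```text
time: 11.15
position: [416.3, -33.1, 144.5]
tcp_rot: [[-0.987, -0.16, 0.003], [-0.16, 0.987, 0.0], [-0.003, -0.0, -1.0]]
ft_force: [0.8, 0.3, -1.2]
finger_gap: 10.4
grip_force: 0.0
```

```bash
python3 - <<'E'
from h import *
a=capture('top')[125:260,270:420,::-1]; b=capture('side')[180:310,270:420,::-1]
cv2.imwrite("pics/f.png",cv2.resize(cv2.hconcat([a[:130].copy(),b.copy()]),None,fx=2.6,fy=2.6,interpolation=cv2.INTER_CUBIC))
print(monitor.get_state()['position'])
E
```

```text
[416.95272718 -35.77080833 143.76649039]
```

View pics/f.png

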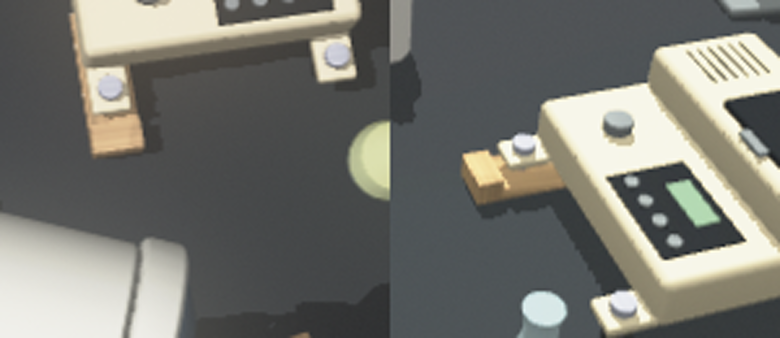

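Top view on the left: the wedge's left edge runs (75,30)–(93,157) and the heel rear goes to (143,150). The screw is at (110,88), over the wedge. One numeric check of the lateral offset, then hand in.

```bash
python3 - <<'E'
from h import *
g=lambda p,z:cr(p,z,k=2.6)[:2]
L,R=g((93,157),24),g((143,150),24); S=g((110,88),45)
n=(L-R)/np.linalg.norm(L-R); d=np.array([n[1],-n[0]]); m=(L+R)/2
print(L,R,S,'yaw',np.degrees(np.arctan2(d[1],d[0])),'foot from rear',(S-m)@d,'lat',(S-m)@n, np.linalg.norm(L-R))
E
```

```text
[ 595.5672467  -102.52083494] [ 602.27532444 -146.194022  ] [ 652.05865918 -115.81987277] yaw 8.732225606262652 foot from rear 53.817584081248384 lat 0.3714496357326738 44.185354755600024
```

The foot is 54 mm from the rear face, so the thin end is 81 mm past it. The lateral offset is 0.4 mm.

```bash
python3 -c "
from rig import *
print(sign_off())"
```

```text
the job is handed in; nothing more can be done
None
```

The wedge is pushed in under the short foot until it jammed, with its thin end about 81 mm past the foot and 0.4 mm off centre; the arm has backed away and the job is handed in, but no verdict came back and the machine being level is inferred from the jam and the pictures.

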